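# Wedge a hinged test-board carrier off its rests and hold it

### The job

Level the hinged board carrier: take the leveling wedge by its tab, lay it flat on the fixture's base plate, thin end first and about midway between the two rest blocks, and push it straight in under the lift bar until the carrier just lifts off its rests, a few millimetres and no more. Finish while still gripping the wedge there, with the wedge alone carrying the raised edge. Keep the robot off the carrier and leave everything else on the bench where it is.

Things in the scene. Friction and masses are not known exactly. Their poses are not given: they have to be found in the camera images.
- fixture: Fixed dark anodised base plate 300 x 220 x 10 mm (its x, y, z), flat on the bench. Origin: centre of its underside. The carrier's hinge runs along y at x = -135, 28 mm above the bench. The end at +x is open: bare plate top (10 mm above the bench) from x = 36 to 150 mm; the wedge lies there and goes in towards the fixture's -x.
- rest_block (a point): Top centre of one of the two steel rest blocks, 22 x 22 mm, 31 mm tall above the bench, under the carrier's front corners at x = 25 mm, y = +80 (this one) and -80 mm of the fixture; 138 mm free between them. The carrier lies on them when down.
- carrier (a joint): Angle (rad) of the hinged carrier: aluminium plate 172 x 190 mm with a blue circuit board, 0.5 to 1 kg, parts up to 60 mm above the bench. 0 = down on the rest blocks (it falls back there by its weight); grows as its front edge rises, 1.6 mm at the lift bar for each 0.01 rad. Just lifted by a few millimetres is about 0.012 to 0.05 rad.
- lift_bar (a point): Lowest point, at mid-length, of the carrier's lift bar: round steel bar 12 mm thick, 110 mm long, along the fixture's y under the carrier's front edge, 160 mm from the hinge. Carrier down: at x = 25, y = 0 of the fixture, 22 mm above the bench, so 12 mm above the base plate. The carrier's front edge is 10 mm farther towards +x.
- wedge_grip (a point): Centre of the upright grip tab of the loose bare aluminium leveling wedge (0.2 kg), 45 mm above its underside. Tab: 24 mm (x) by 18 mm (y), top 62 mm above the underside; grip it across y. x points from the thin end to the thick end, z up. It starts flat on the bench left or right of the fixture, its x within 0.9 rad of the world's x.
- wedge_tip (a point): Middle of the wedge's thin end, on the flat underside, 95 mm from the tab centre; axes as wedge_grip. The wedge is 110 mm long, 36 mm wide; from this end its top slopes from 5 mm to 21 mm high over 80 mm, then is level. Slid flat on the base plate it meets the bar when this end is about 35 mm past it; each further 5 mm lifts the bar 1 mm.
- spacer: Not to be used: loose bare aluminium setting block 80 x 36 mm, 21 mm high all along, with the same tab (62 mm tall) at its middle. Origin: centre of the underside. It lies on the other side of the fixture from the wedge.
- heatsink: Bystander: loose finned heat sink 45 x 45 x 28 mm. Origin: centre of the underside.
- adapter: Bystander: loose brass coaxial adapter standing upright, 28 mm wide, 42 mm tall. Origin: centre of the underside.
- screwdriver: Bystander: loose screwdriver 170 mm long, lying roughly along the world's y. Origin: on the bench under its middle.
- jar: Bystander: loose clear jar 60 mm wide, 75 mm tall. Origin: centre of the underside.
Mind the look-alikes: they are no part of the job. Leave any pink look-alike of the part that bears wedge_grip alone.

How it is judged:
By the outcome, as a careful person would: the job done as asked, in the order asked, and still so for the second after the job is handed in, while the arm keeps its last pose, push and grip.
It also fails if it takes over 45 s, if anything falls off the work surface, if the arm or the gripper's body presses on something with over 40 N, if the wrist force passes 120 N, or if a joint passes its speed limit or range.

### The arm

A 6-joint arm with a two-finger parallel gripper is mounted at the origin on the work surface. World frame = base frame: x ahead of the robot, y to its left, z up, the work surface at z = 0. Lengths are in m, angles in degrees, forces in N, time in s.
With the tool pointing down it reaches from about 0.4 to 0.825 m from the base axis. Payload 7 kg.
Tool frame: the origin (TCP) lies at the centre of the arm's flange, where the gripper is bolted on; the fingertips stand 178 mm ahead of it and the grasp point (between the pads) lies 159 mm ahead of it (tip_reach is the distance from the TCP to the fingertips, in m); z points along the fingers, y is the line along which they close (so a half turn about z gives the same grasp; the last joint's range is limited). The gripper opens to 88 mm and grips with 3 to 60 N. Pads are 19 mm wide; open, the fingers measure 130 mm over their backs; the gripper's body (78 mm by 193 mm) begins 47 mm behind the grasp point.
Start: joints at [-59.582, 20.546, 0.682, 0, -70.136, -16.507], TCP at [0.162, -0.655, 0.405] pointing down, gripper open.
Joint ranges: [-176.03, 176.03], [-82.01, 121.73], [-58.28, 71.71], [-173.87, 95.51], [-174.79, -0.11], [-173.66, 173.66]. Speed limits (degrees/s): [136.94, 136.94, 172.46, 180, 180, 180].

### API

Orientations are given as [roll, pitch, yaw] about the fixed x, y, z axes, in that order (R = Rz(yaw) Ry(pitch) Rx(roll)).
In Python, from plant import * gives the robot as it stands.
- The arm moves only by the shell command python3 -m handwheel 'ROWS'. ROWS is JSON, a list of rows, each a list of 7 numbers: the opening, from -1 (shut) to 1 (fully open), then the shift along the tool's x, y, z as a fraction of full scale, then the turn, a rotation vector about the tool's x, y, z as a fraction of full scale. A call has 1 to 5 rows; each row shifts and turns the commanded pose from where the row before left it, along the tool's axes as they then stand; what a row does not reach is not made up. Full scale, the value 1, is 0.025 m for a shift and 6 degrees for a turn. A row lasts 1/8 s, in which the tool goes at most 62.5 mm and 10.7 degrees, less where a joint would pass 70% of its speed; a pose out of reach is approached as far as the arm can. A call with a number of a shift or a turn outside -1 to 1 is refused whole. A call with a gripper value outside its range is refused whole. The fingers move at their own pace and stop on an object; the grip force is fixed at half the most. Time passes only in rows, so rows that do not move let the fingers close. It gives the time, the measured TCP pose, the force, the opening and the grip force at its end, in the units of the state.
- get_obs(): the state, without advancing time (a new reading comes with each control period).
- snapshot(name): name is "scene" or "top"; returns a dict with "color" (384x512x3 uint8, red, green, blue), "fx", "fy", "cx", "cy" (pixels), "k1" (the pictures are not rectified: a ray, as slopes to the right and down, at radius r is drawn at 1 + k1 r^2 times it, then the intrinsics apply), "R" (3x3) and "t" (3): a world point X has camera coordinates R X + t. Camera axes: x right, y down, z forward; pixel columns grow to the right and rows downward; lengths in m; the calibration is good to about 2 mm. A picture is of the moment at which its call begins. There is no depth.
- close_job(): hands the job in; it is judged then, once.
The state is a dict: "clock": time; "joint_pos": joint angles; "qvel": joint speeds; "tau": joint torques, N m; "tool_pos": TCP position; "orientation": TCP orientation; "force": force on the tool from outside, world axes, zero at the start; "moment": the same for the moment, N m; "opening": finger opening in m; "gripper_force": force on a finger pad.
Only numpy, scipy, OpenCV 4.12 (cv2) and the standard library are available. Lean on these libraries where they do the work, as an engineer would, in place of code of your own. Each camera call takes 0.05 s, during which the arm holds its last target. There are 200 camera calls.

## Working session

There is one attempt and no reset: what is moved stays moved. The work goes in short steps, Python scripts to look and compute and a shell command to move; the robot and the scene stay as the last step left them, time stands still between calls to the robot, and variables do not carry over. Pictures are saved under pics/ and viewed, at most 10 in all, crops included, and the job is handed in when it is done.

```bash
mkdir -p pics; ls; python3 - <<'E'
from plant import *
import cv2
for n in("scene","top"):
    s=snapshot(n); cv2.imwrite(f"pics/{n}0.png",cv2.resize(s["color"][:,:,::-1],(800,600),interpolation=cv2.INTER_CUBIC))
    print(n,s["fx"],s["fy"],s["cx"],s["cy"],s["k1"],s["R"],s["t"])
print(get_obs())
E
```

```text
pics
scene 437.4826622372293 437.4826622372293 248.11462167997945 191.33647110128248 -0.08370945094718679 [[ 0.30486913  0.95238392 -0.00443708]
 [ 0.75414241 -0.2442498  -0.60959926]
 [-0.58165629  0.18250181 -0.79269733]] [-0.24008406 -0.34362025  1.61744732]
top 358.9534012988951 358.9534012988951 254.03910550611505 189.68327674435687 -0.11660233175711195 [[ 0.00329955 -0.99990569  0.01333116]
 [-0.9969619  -0.00432671 -0.07777046]
 [ 0.07782081 -0.01303405 -0.99688216]] [0.06385138 0.54204353 1.3086616 ]
{'clock': 0.1, 'joint_pos': array([-5.95803978e+01,  2.05879130e+01,  6.39374043e-01, -1.79100920e-02,
       -7.01365310e+01, -1.65076509e+01]), 'qvel': array([-0.10488036, -0.12668885,  0.00804105,  0.02787338,  0.0137057 ,
        0.05499076]), 'tau': array([-8.45794330e-04, -5.84164345e+01,  2.93750310e+01,  7.01543301e+00,
        1.01907947e-02, -8.08079176e-05]), 'tool_pos': array([ 0.16225641, -0.65503181,  0.40381173]), 'orientation': array([ 1.79913652e+02, -8.03076940e-03, -1.66094141e+02]), 'force': array([ 0.75844297,  0.15296969, -0.17825043]), 'moment': array([-0.00592755,  0.00305309,  0.03033392]), 'gripper_force': 0.0, 'opening': 0.08760207618441616}
```

View pics/top0.png

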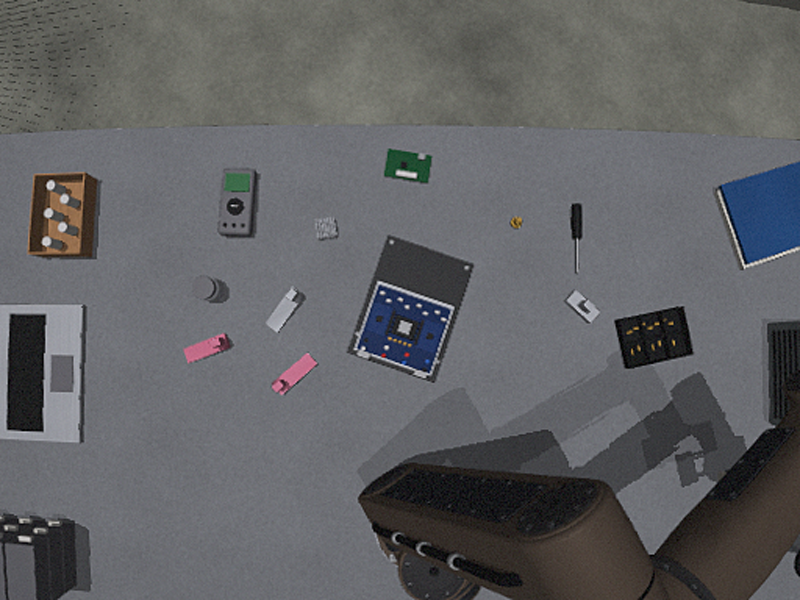

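View pics/scene0.png

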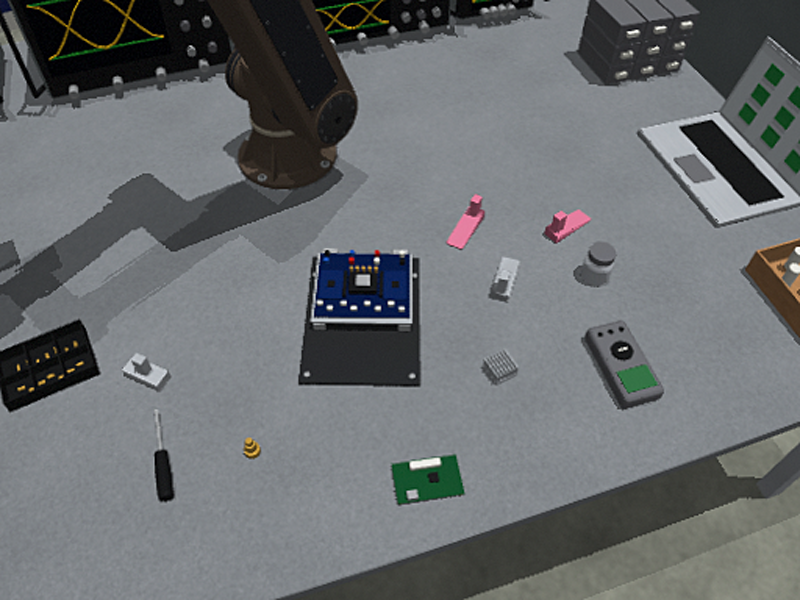

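The top view shows the fixture at (410,310) with its open end up (+x), the wedge at (284,308) with its tab near (293,293), and the spacer on the right at (582,306). The two pink decoys are at (207,347) and (295,374). Next I'll enlarge the wedge and fixture.

```bash
cat > h.py <<'E'
from plant import *
import cv2, numpy as np
def ray(s,u,v):
    K=np.array([[s["fx"],0,s["cx"]],[0,s["fy"],s["cy"]],[0,0,1.]])
    p=cv2.undistortPoints(np.array([[[u,v]]],float),K,np.array([s["k1"],0,0,0.]))[0,0]
    R=np.array(s["R"]);t=np.array(s["t"]);return -R.T@t,R.T@np.array([p[0],p[1],1])
def at(s,u,v,z):
    c,d=ray(s,u,v);return c+d*(z-c[2])/d[2]
def proj(s,X):
    K=np.array([[s["fx"],0,s["cx"]],[0,s["fy"],s["cy"]],[0,0,1.]])
    R=np.array(s["R"]);t=np.array(s["t"])
    return cv2.projectPoints(np.atleast_2d(X).astype(float),cv2.Rodrigues(R)[0],t,K,np.array([s["k1"],0,0,0.]))[0][:,0]
def crop(s,x0,y0,w,h,k):
    im=s["color"][y0:y0+h,x0:x0+w,::-1]
    im=cv2.resize(im,None,fx=k,fy=k,interpolation=cv2.INTER_CUBIC)
    for i in range(0,w,10):
        cv2.line(im,(i*k,0),(i*k,4),(0,255,255),1)
        if i%20==0: cv2.putText(im,str(x0+i),(i*k,14),0,.35,(0,255,255),1)
    for i in range(0,h,10):
        cv2.line(im,(0,i*k),(4,i*k),(0,255,255),1)
        if i%20==0: cv2.putText(im,str(y0+i),(5,i*k+4),0,.35,(0,255,255),1)
    return im
E
python3 - <<'E'
from h import *
s=snapshot("top"); cv2.imwrite("pics/c1.png",crop(s,165,145,145,105,5))
s=snapshot("scene"); cv2.imwrite("pics/c2.png",crop(s,185,150,155,105,5))
E
```

```text
(no output)
```

View pics/c1.png

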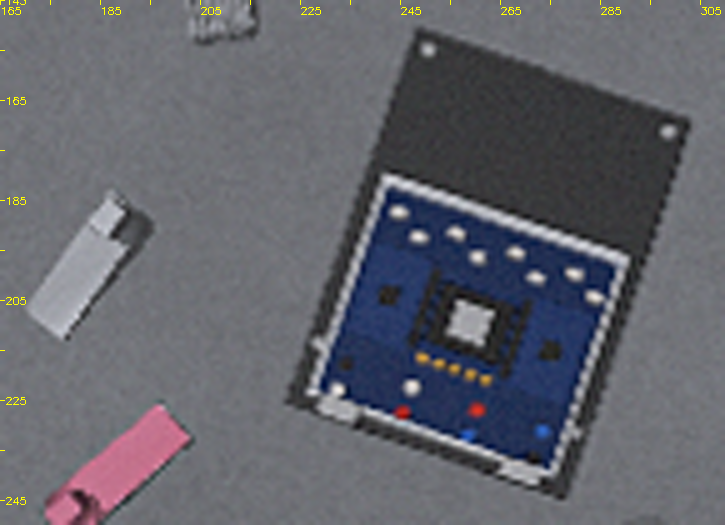

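View pics/c2.png

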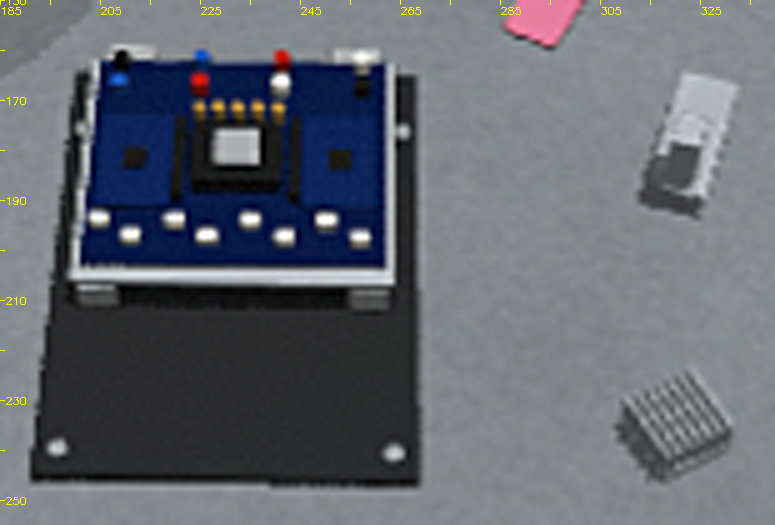

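```bash
python3 - <<'E'
from h import *
from scipy.optimize import least_squares
T=snapshot("top");S=snapshot("scene")
tp=lambda a,b:(165+(a-2)/5,145+(b-2)/5); sp=lambda a,b:(185+(a-2)/5,150+(b-2)/5)
def fit(obs,x0):
    def X(p,q):
        c,s=np.cos(p[2]),np.sin(p[2]);q=np.array(q);return np.array([p[0]+c*q[0]-s*q[1],p[1]+s*q[0]+c*q[1],q[2]])
    f=lambda p:np.concatenate([proj(o[0],X(p,o[2]))[0]-o[1] for o in obs])
    r=least_squares(f,x0,loss="soft_l1"); print(r.x,np.rad2deg(r.x[2]),np.round(f(r.x).reshape(-1,2),2).tolist()); return r.x
F=[(T,tp(417,30),(.15,.11,.01)),(T,tp(690,120),(.15,-.11,.01)),(T,tp(567,497),(-.15,-.11,.01)),(T,tp(288,402),(-.15,.11,.01)),
(S,sp(32,480),(.15,-.11,.0)),(S,sp(420,485),(.15,.11,.0))]
fit(F,[.5,0,0.])
# wedge: origin under tab centre; tip at x=-.095
W=[(T,tp(27,315),(-.095,.018,.003)),(T,tp(67,340),(-.095,-.018,.003)),(T,tp(110,215),(0,0,.062)),
(S,sp(738,84),(-.095,.018,.005)),(S,sp(683,72),(-.095,-.018,.005)),(T,tp(112,190),(.012,.009,.062))]
w=fit(W,[.55,.2,-.6])
for n,(u,v) in dict(spacer=(582,306),jar=(205,285),heats=(326,229)).items(): print(n,at(T,u*.64,v*.64,.03))
E
```

```text
[ 0.5155024   0.03373349 -0.32042607] -18.359061421606494 [[-0.49, -0.58], [0.27, -0.03], [-0.06, 0.73], [-0.54, 0.8], [-0.32, 0.62], [-0.05, 0.24]]
[ 0.54416365  0.30999889 -0.6373368 ] -36.51670883334696 [[-0.03, -1.1], [-0.49, -0.34], [-0.29, 0.24], [-0.7, 0.46], [-0.6, 0.16], [-0.63, 1.09]]
spacer [ 0.51990813 -0.37676502  0.03      ]
jar [0.56625201 0.52296513 0.03      ]
heats [0.70120693 0.23543634 0.03      ]
```

```bash
for i in 1 2 3 4; do python3 -m handwheel '[[1,-0.97,0.7,0,0,0,0],[1,-0.97,0.7,0,0,0,0],[1,-0.97,0.7,0,0,0,0],[1,-0.97,0.7,0,0,0,0],[1,-0.97,0.7,0,0,0,0]]' | tail -n 12; done
```

```text
clock: 0.92
tool_pos: [0.2594, -0.5403, 0.4047]
orientation: [-180.0, 0.0, -166.1]
force: [0.6, -0.4, -0.5]
opening: 0.0877
gripper_force: 0.0
clock: 1.55
tool_pos: [0.3561, -0.4262, 0.4048]
orientation: [-180.0, 0.0, -166.1]
force: [1.5, 0.2, -0.6]
opening: 0.0875
gripper_force: 0.0
clock: 2.17
tool_pos: [0.4527, -0.3121, 0.4048]
orientation: [-180.0, 0.0, -166.1]
force: [-0.2, 0.2, 0.2]
opening: 0.0876
gripper_force: 0.0
clock: 2.8
tool_pos: [0.5494, -0.198, 0.4047]
orientation: [180.0, 0.0, -166.1]
force: [-0.2, -1.3, 1.0]
opening: 0.0876
gripper_force: 0.0
```

```bash
for i in 1 2 3 4; do python3 -m handwheel '[[1,-0.235,0.995,0,0,0,0],[1,-0.235,0.995,0,0,0,0],[1,-0.235,0.995,0,0,0,0],[1,-0.235,0.995,0,0,0,0],[1,-0.235,0.995,0,0,0,0]]' | sed -n 2p; done
for i in 1 2 3 4; do python3 -m handwheel '[[1,0,0,0,0,0,-1],[1,0,0,0,0,0,-1],[1,0,0,0,0,0,-1],[1,0,0,0,0,0,-1],[1,0,0,0,0,0,-1]]' | sed -n 3p;done
python3 -m handwheel '[[1,0,0,0,0,0,-0.8],[1,0,0,0,0,0,-0.8]]'
python3 - <<'E'
from h import *
print(get_obs()["joint_pos"])
s=snapshot("scene"); cv2.imwrite("pics/c3.png",crop(s,255,90,130,100,6))
E
```

```text
tool_pos: [0.5474, -0.0702, 0.4048]
tool_pos: [0.546, 0.0576, 0.4047]
tool_pos: [0.5446, 0.1854, 0.4047]
tool_pos: [0.5433, 0.3141, 0.4046]
orientation: [-180.0, -0.0, -135.9]
orientation: [180.0, -0.0, -105.9]
orientation: [180.0, -0.0, -75.9]
orientation: [180.0, -0.0, -45.9]
clock: 8.05
tool_pos: [0.5434, 0.3132, 0.4046]
orientation: [180.0, 0.0, -36.3]
force: [0.8, -0.3, -0.2]
opening: 0.0877
gripper_force: 0.0
[ 4.77673993e+01  1.60968861e+01 -5.72390141e+00  2.31085777e-04
 -6.81898035e+01  5.90547881e+00]
```

View pics/c3.png

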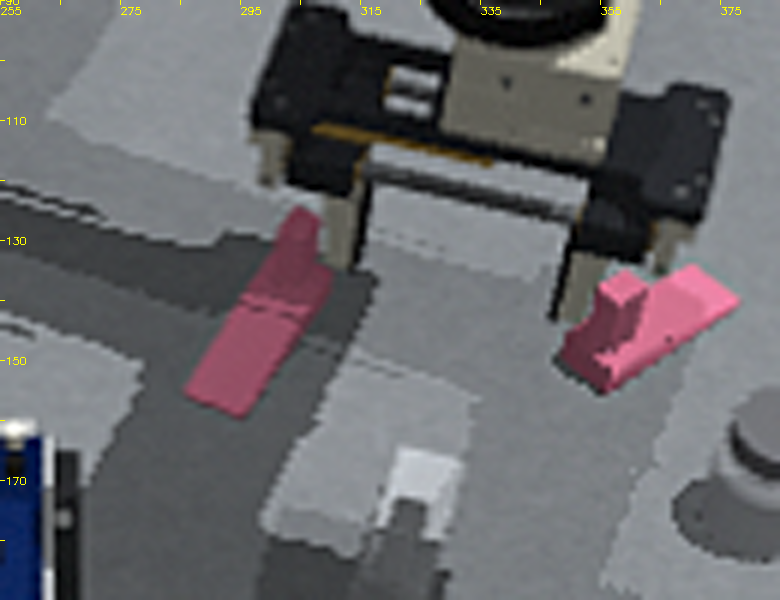

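The wedge lies centred under the gripper; the pink parts at (300,135) and (358,142) are clear of it. I'll descend to just above the tab and check.

```bash
python3 -m handwheel '[[1,0,0,1,0,0,0],[1,0,0,1,0,0,0],[1,0,0,1,0,0,0],[1,0,0,1,0,0,0],[1,0,0,1,0,0,0]]'|sed -n 2p
python3 -m handwheel '[[1,0.08,0.08,0.5,0,0,0],[1,0,0,0,0,0,0]]'
python3 - <<'E'
from h import *
s=snapshot("scene"); a=crop(s,300,140,60,60,7)
s=snapshot("top"); b=crop(s,150,165,54,60,7)
cv2.imwrite("pics/c4.png",np.hstack([a,b]))
E
```

```text
tool_pos: [0.5434, 0.313, 0.2788]
clock: 8.98
tool_pos: [0.5437, 0.3095, 0.2664]
orientation: [179.9, 0.0, -36.5]
force: [-0.0, 0.4, 0.5]
opening: 0.0877
gripper_force: 0.0
```

View pics/c4.png

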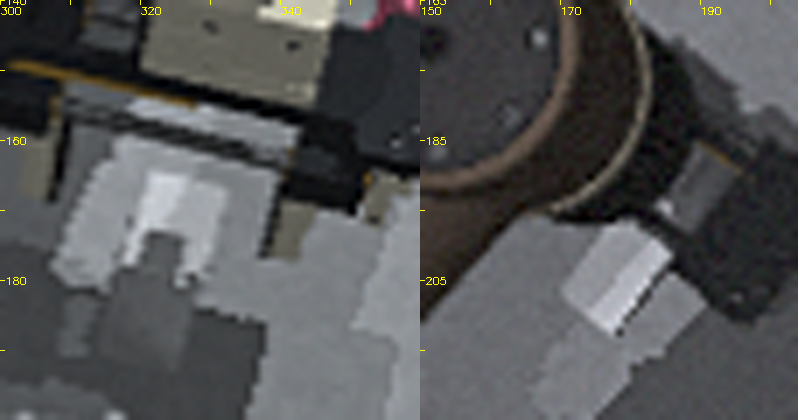

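Fingers straddle the tab evenly in the scene crop (tab near (323,180), fingers near 304 and 341). Descend and grip.

```bash
python3 -m handwheel '[[1,0,0,0.8,0,0,0],[1,0,0,0.8,0,0,0],[1,0,0,0.85,0,0,0],[1,0,0,0,0,0,0]]'
python3 -m handwheel '[[-1,0,0,0,0,0,0],[-1,0,0,0,0,0,0],[-1,0,0,0,0,0,0],[-1,0,0,0,0,0,0],[-1,0,0,0,0,0,0]]'
python3 -m handwheel '[[-1,0,0,0,0,0,0],[-1,0,0,-0.8,0,0,0],[-1,0,0,-0.8,0,0,0],[-1,0,0,-0.8,0,0,0],[-1,0,0,0,0,0,0]]'
python3 - <<'E'
from h import *
s=snapshot("scene"); a=crop(s,300,130,60,70,7)
s=snapshot("top"); b=crop(s,150,160,54,70,7)
cv2.imwrite("pics/c5.png",np.hstack([a,b]))
E
```

```text
clock: 9.57
tool_pos: [0.5436, 0.3094, 0.2056]
orientation: [179.9, 0.0, -36.5]
force: [-0.2, 0.5, -0.7]
opening: 0.0877
gripper_force: 0.0
clock: 10.2
tool_pos: [0.5438, 0.3095, 0.2061]
orientation: [-180.0, -0.0, -36.5]
force: [-0.1, -0.0, 1.0]
opening: 0.0429
gripper_force: 0.0
clock: 10.82
tool_pos: [0.544, 0.3098, 0.2671]
orientation: [-179.8, -0.0, -36.5]
force: [-0.1, 0.8, -2.4]
opening: 0.0174
gripper_force: 30.0
```

View pics/c5.png

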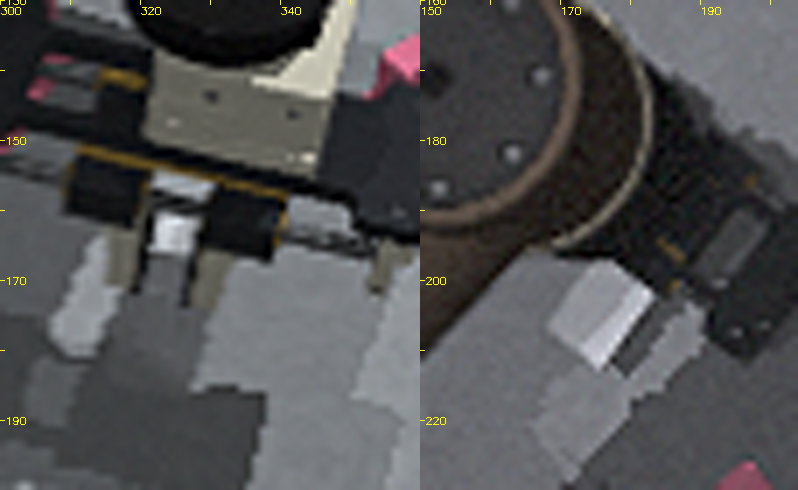

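The wedge came up with the gripper (tab between fingers at (324,165)). But the fingers closed only during the lift, so they hold the tab too near its top. I'll set it down again, watch the force, and regrip lower.

```bash
python3 -m handwheel '[[-1,0,0,0.4,0,0,0],[-1,0,0,0.4,0,0,0],[-1,0,0,0,0,0,0]]'|sed -n '2p;4p;5p'
for i in 1 2 3 4; do python3 -m handwheel '[[-1,0,0,0.1,0,0,0]]'|sed -n '2p;4p;5p';done
```

```text
tool_pos: [0.5433, 0.3091, 0.2438]
force: [0.6, 0.8, -0.6]
opening: 0.0175
tool_pos: [0.5439, 0.3096, 0.2432]
force: [0.4, -0.0, -1.5]
opening: 0.0171
tool_pos: [0.5438, 0.3096, 0.2409]
force: [-0.6, -0.3, -1.2]
opening: 0.0174
tool_pos: [0.5438, 0.3096, 0.2385]
force: [0.5, 0.1, -2.9]
opening: 0.0174
tool_pos: [0.5438, 0.3095, 0.2359]
force: [-0.6, -1.2, 1.7]
opening: 0.0173
```

```bash
for i in 1 2; do python3 -m handwheel '[[-1,0,0,0.06,0,0,0],[-1,0,0,0,0,0,0]]'|sed -n '2p;4p;5p';done
```

```text
tool_pos: [0.5441, 0.3099, 0.2357]
force: [-1.1, 0.2, 6.4]
opening: 0.017
tool_pos: [0.5445, 0.3104, 0.2352]
force: [-1.4, 0.3, 10.5]
opening: 0.0172
```

Contact at TCP z≈0.236, so the grip was about 32 mm too high. Regrip.

```bash
python3 -m handwheel '[[1,0,0,0,0,0,0],[1,0,0,0,0,0,0],[1,0,0,0.4,0,0,0],[1,0,0,0.4,0,0,0],[1,0,0,0.42,0,0,0]]'
python3 -m handwheel '[[-1,0,0,0,0,0,0],[-1,0,0,0,0,0,0],[-1,0,0,0,0,0,0],[-1,0,0,0,0,0,0],[-1,0,0,0,0,0,0]]'
python3 -m handwheel '[[-1,0,0,0,0,0,0],[-1,0,0,0,0,0,0],[-1,0,0,0,0,0,0]]'
```

```text
clock: 12.92
tool_pos: [0.5436, 0.3093, 0.2012]
orientation: [179.9, 0.0, -36.5]
force: [0.0, 0.3, 0.4]
opening: 0.0612
gripper_force: 0.0
clock: 13.55
tool_pos: [0.5438, 0.3096, 0.2027]
orientation: [-180.0, -0.0, -36.5]
force: [1.1, 0.1, -0.0]
opening: 0.0225
gripper_force: 0.6
clock: 13.92
tool_pos: [0.5439, 0.3097, 0.2027]
orientation: [-180.0, -0.0, -36.5]
force: [-0.3, 0.7, 2.4]
opening: 0.0177
gripper_force: 29.9
```

```bash
python3 -m handwheel '[[-1,0,0,-0.5,0,0,0],[-1,0,0,-1,0,0,0],[-1,0,0,-1,0,0,0],[-1,0,0,-1,0,0,0],[-1,0,0,0,0,0,-1]]'|sed -n '2,5p'
python3 -m handwheel '[[-1,0,0,0,0,0,-1],[-1,0,0,0,0,0,-1],[-1,0.35,0.45,0,0,0,0],[-1,0.7,0.9,0,0,0,0],[-1,0.7,0.9,0,0,0,0]]'|sed -n '2,5p'
python3 -m handwheel '[[-1,0.7,0.9,0,0,0,0],[-1,0.7,0.9,0,0,0,0],[-1,0.7,0.9,0,0,0,0],[-1,0.7,0.9,0,0,0,0],[-1,0.7,0.9,0,0,0,0]]'|sed -n '2,5p'
python3 -m handwheel '[[-1,0.7,0.9,0,0,0,0],[-1,0.7,0.9,0,0,0,0],[-1,0.7,0.9,0,0,0,0],[-1,0.35,0.48,0,0,0,0],[-1,0,0,0,0,0,0]]'
python3 - <<'E'
from h import *
s=snapshot("scene"); a=crop(s,185,145,85,110,5)
s=snapshot("top"); b=crop(s,218,140,72,110,5)
cv2.imwrite("pics/c6.png",np.hstack([a,b]))
E
```

```text
tool_pos: [0.5441, 0.3098, 0.2929]
orientation: [-179.8, -0.1, -30.4]
force: [-0.0, 0.8, -2.3]
opening: 0.018
tool_pos: [0.5675, 0.2409, 0.2901]
orientation: [180.0, 0.0, -18.6]
force: [0.3, 0.5, -2.5]
opening: 0.0176
tool_pos: [0.6147, 0.1061, 0.2901]
orientation: [180.0, 0.0, -18.6]
force: [-0.5, 0.7, -2.2]
opening: 0.0182
clock: 16.42
tool_pos: [0.6475, 0.0118, 0.2898]
orientation: [180.0, 0.0, -18.7]
force: [0.5, 0.3, -1.8]
opening: 0.0177
gripper_force: 29.9
```

View pics/c6.png

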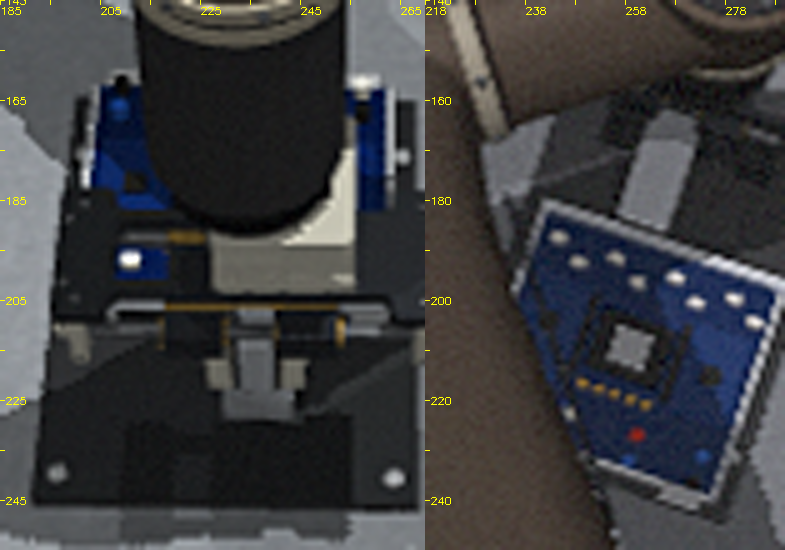

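The wedge is held flat over the open plate. In the top view its thin end is at about (256,183)–(266,186), and in the scene view its thick end is at (237,226). Next I'll check the tip position relative to the tool.

```bash
python3 - <<'E'
from h import *
T=snapshot("top");S=snapshot("scene");o=get_obs();p=o["tool_pos"];y=np.deg2rad(-18.6)
R=np.array([[np.cos(y),np.sin(y)],[-np.sin(y),np.cos(y)]])
zb=p[2]-.159-.0437
tp=lambda a,b:(218+(a-427)/5,140+(b-2)/5); sp=lambda a,b:(185+(a-2)/5,145+(b-2)/5)
for q in ((616,215),(664,231)):
    X=at(T,*tp(*q),zb+.005); print("tip rel tool",R@(X[:2]-p[:2]))
for q in ((221,419),(297,419)):
    X=at(S,*sp(*q),zb); print("thick rel tool",R@(X[:2]-p[:2]))
a=np.deg2rad(-18.36);Rf=np.array([[np.cos(a),np.sin(a)],[-np.sin(a),np.cos(a)]])
f=lambda X:Rf@(X[:2]-[.5155,.0337])
print("tool in fixture",f(p))
# carrier front corners (z~.035 plate top .. unknown), fixture screws
for q in ((57,473),(394,479)): print("screw scene",f(at(S,*sp(*q),.012)))
for q in ((547,203),): print("carrier corner top",f(at(T,*tp(*q),.036)))
E
```

```text
tip rel tool [-0.09673422  0.0171625 ]
tip rel tool [-0.09651953 -0.0183396 ]
thick rel tool [ 0.01390071 -0.02119467]
thick rel tool [0.01339682 0.0193481 ]
tool in fixture [0.13147501 0.02249808]
screw scene [ 0.1339791  -0.09496547]
screw scene [0.13623468 0.09537146]
carrier corner top [0.03259165 0.09162053]
```

```bash
python3 -m handwheel '[[-1,0.8,0.9,0,0,0,0],[-1,0,0,0.7,0,0,0],[-1,0,0,0.8,0,0,0],[-1,0,0,0.8,0,0,0],[-1,0,0,0.65,0,0,0]]'|sed -n '2,5p'
for i in 1 2 3; do python3 -m handwheel '[[-1,0,0,0.04,0,0,0],[-1,0,0,0,0,0,0]]'|sed -n '1,5p';done
```

```text
tool_pos: [0.6589, -0.0138, 0.2147]
orientation: [180.0, 0.1, -18.5]
force: [0.2, 0.5, -1.7]
opening: 0.0182
clock: 17.5
tool_pos: [0.6596, -0.0144, 0.2155]
orientation: [-180.0, -0.0, -18.5]
force: [-0.1, 0.6, -1.1]
opening: 0.0177
clock: 17.75
tool_pos: [0.6595, -0.0147, 0.2146]
orientation: [-180.0, -0.0, -18.5]
force: [-0.4, -0.5, -0.9]
opening: 0.0178
clock: 18.0
tool_pos: [0.6594, -0.0147, 0.2132]
orientation: [-180.0, -0.0, -18.5]
force: [-0.1, -0.7, -2.1]
opening: 0.0182
```

```bash
for i in 1 2; do python3 -m handwheel '[[-1,0,0,0.04,0,0,0],[-1,0,0,0,0,0,0]]'|sed -n '1,5p';done
```

```text
clock: 18.25
tool_pos: [0.6595, -0.0147, 0.2127]
orientation: [-180.0, -0.0, -18.5]
force: [-1.6, -0.2, 4.0]
opening: 0.0174
clock: 18.5
tool_pos: [0.6595, -0.0147, 0.2126]
orientation: [-180.0, -0.0, -18.5]
force: [-4.0, 1.1, 9.9]
opening: 0.0179
```

Flat on the plate, on the centreline. I'll push in short of contact, then take small steps.

```bash
python3 -m handwheel '[[-1,-0.3,0,-0.02,0,0,0],[-1,-0.4,0,0,0,0,0],[-1,-0.5,0,0,0,0,0],[-1,-0.5,0,0,0,0,0],[-1,-0.5,0,0,0,0,0]]'|sed -n '2,5p'
for i in 1 2 3 4 5; do python3 -m handwheel '[[-1,-0.1,0,0,0,0,0],[-1,0,0,0,0,0,0]]'|sed -n '1,4p';done
```

```text
tool_pos: [0.6076, 0.0032, 0.2126]
orientation: [-179.9, -0.2, -18.4]
force: [3.3, -1.2, 4.9]
opening: 0.018
clock: 19.38
tool_pos: [0.6049, 0.004, 0.2126]
orientation: [-179.9, -0.1, -18.4]
force: [-0.8, 1.6, 9.8]
clock: 19.62
tool_pos: [0.6031, 0.0047, 0.2126]
orientation: [-179.9, -0.1, -18.5]
force: [1.8, -0.3, 6.9]
clock: 19.88
tool_pos: [0.6009, 0.0054, 0.2126]
orientation: [-179.9, -0.1, -18.5]
force: [3.4, -0.0, 7.3]
clock: 20.12
tool_pos: [0.5987, 0.0063, 0.2126]
orientation: [-179.9, -0.2, -18.4]
force: [4.1, -0.0, 5.5]
clock: 20.38
tool_pos: [0.597, 0.007, 0.2128]
orientation: [-179.9, -0.3, -18.4]
force: [6.7, -1.6, 4.2]
```

```bash
python3 - <<'E'
from h import *
for n in("scene","top"): np.save(f"b_{n}.npy",np.mean([snapshot(n)["color"].astype(float) for _ in range(3)],0))
E
for i in 1 2 3 4 5; do python3 -m handwheel '[[-1,-0.1,0,0,0,0,0],[-1,0,0,0,0,0,0]]'|sed -n '1,4p';done
```

```text
clock: 20.92
tool_pos: [0.5948, 0.0078, 0.2128]
orientation: [-179.9, -0.3, -18.4]
force: [7.9, -2.4, 2.6]
clock: 21.18
tool_pos: [0.5924, 0.0087, 0.2128]
orientation: [-179.9, -0.3, -18.4]
force: [6.8, -2.0, 3.3]
clock: 21.42
tool_pos: [0.59, 0.0095, 0.2128]
orientation: [-179.9, -0.3, -18.4]
force: [7.1, -1.7, 3.7]
clock: 21.68
tool_pos: [0.5876, 0.0103, 0.2128]
orientation: [-179.9, -0.3, -18.4]
force: [7.3, -1.6, 4.3]
clock: 21.92
tool_pos: [0.5853, 0.011, 0.2128]
orientation: [-179.9, -0.3, -18.4]
force: [7.7, -1.7, 3.5]
```

The force has levelled off, so the carrier is lifting (about 2.4 mm by geometry). Push about 8 mm more, then verify in the images.

```bash
for i in 1 2 3; do python3 -m handwheel '[[-1,-0.1,0,0,0,0,0],[-1,0,0,0,0,0,0]]'|sed -n '1,4p';done
python3 -m handwheel '[[-1,0,0,0,0,0,0],[-1,0,0,0,0,0,0],[-1,0,0,0,0,0,0]]'
python3 - <<'E'
from h import *
ss=[snapshot("scene") for _ in range(3)]; c=np.mean([s["color"].astype(float) for s in ss],0); b=np.load("b_scene.npy"); s=ss[0]
c8,b8=[dict(s,color=np.clip(q,0,255).astype(np.uint8)) for q in(c,b)]
cv2.imwrite("pics/c7.png",np.hstack([crop(b8,190,150,78,80,5),crop(c8,190,150,78,80,5)]))
# vertical shift of carrier patches before -> now
for x0,x1 in((199,208),(210,225),(245,255),(255,265)):
  for y0,y1 in((160,172),(195,214)):
    d=cv2.phaseCorrelate(b.mean(2)[y0:y1,x0:x1].copy(),c.mean(2)[y0:y1,x0:x1].copy()); print(x0,y0,np.round(d[0],2),round(d[1],2))
a=np.deg2rad(-18.36);r=np.array([[np.cos(a),-np.sin(a)],[np.sin(a),np.cos(a)]])
for dz in(0,.003,.0045,.006): print(dz,proj(s,np.r_[r@[.025,-.08]+[.5155,.0337],.036+dz]))
E
```

```text
clock: 22.18
tool_pos: [0.5829, 0.0119, 0.2128]
orientation: [-179.9, -0.3, -18.4]
force: [6.7, -1.8, 4.1]
clock: 22.42
tool_pos: [0.5805, 0.0127, 0.2128]
orientation: [-179.9, -0.3, -18.4]
force: [8.6, -1.8, 5.3]
clock: 22.68
tool_pos: [0.5781, 0.0134, 0.2128]
orientation: [-179.9, -0.3, -18.4]
force: [6.5, -1.9, 4.4]
clock: 23.05
tool_pos: [0.5781, 0.0135, 0.2127]
orientation: [-179.9, -0.2, -18.4]
force: [7.4, -1.6, 4.7]
opening: 0.018
gripper_force: 30.0
199 160 [-0.49 -1.19] 0.67
199 195 [ 0.85 -5.52] 0.63
210 160 [-0.16  2.68] 0.31
210 195 [5.54 5.16] 0.25
245 160 [ 0.17 -1.1 ] 0.72
245 195 [0.09 1.21] 1.08
255 160 [-0.31  0.06] 1.02
255 195 [ -0.44 -10.62] -0.09
0 [[203.3252555  203.04913656]]
0.003 [[203.23727095 202.44570638]]
0.0045 [[203.19316115 202.14314613]]
0.006 [[203.14897274 201.84002043]]
```

View pics/c7.png

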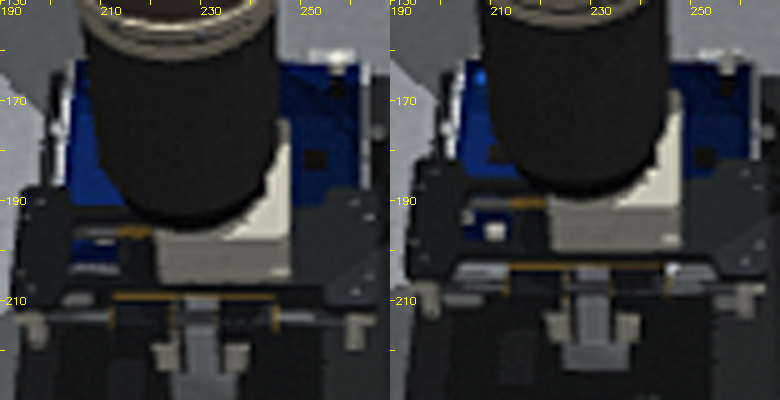

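The images are consistent with a small lift, since no part of the gripper reaches the carrier. The steady push force over about 20 mm past first contact gives about 4 mm (≈0.026 rad), so I'm handing it in.

```bash
python3 -c "
from plant import *
print(close_job())"
```

```text
the job is handed in; nothing more can be done
None
```

The job is handed in at about 23 s: the wedge is still gripped, on the centreline under the lift bar, and about 20 mm past first contact. That puts the carrier up roughly 4 mm (about 0.026 rad), a figure from push distance and steady push force because the gripper hid the carrier's front edge in the images; the first grip closed too high on the tab, so I set the wedge back down and regripped before moving it.

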